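Wind and set the glue timer

ROBOT

A 7-joint arm with a two-finger parallel gripper is mounted at the origin on the work surface. World frame = base frame: x ahead of the robot, y to its left, z up, the work surface at z = 0. Lengths are in m, angles in rad, forces in N, time in s.
With the tool pointing down it reaches from about 0.4 to 0.875 m from the base axis. Payload 19.3 kg.
Tool frame: the origin (TCP) lies midway between the tips of the shut fingers; the grasp point (between the pads) lies 19 mm behind it (bot.pinch_z is the distance from the TCP to the grasp point, in m); z points along the fingers, y is the line along which they close (so a half turn about z gives the same grasp; the last joint's range is limited). The gripper opens to 85 mm and grips with 20 to 120 N. Pads are 22 mm wide; open, the fingers measure 114 mm over their backs; the gripper's body (76 mm by 85 mm) begins 54 mm behind the grasp point. The pads swing forward as they close: fully open they stand 13 mm farther back than shut.
Start: joints at [1.192, 0.521, -0.036, 1.599, 0.021, 1.021, -0.113], TCP at [0.19, -0.595, 0.202] pointing down, gripper open.
Joint ranges: [-2.91, 2.91], [-0.3, 2.13], [-1.5, 1.42], [0.17, 2.43], [-1.26, 4.41], [0.16, 1.93], [-2.52, 2.52]. Speed limits (rad/s): [1.89, 1.89, 2.39, 2.39, 3.01, 3.01, 3.01].

INTERFACE

Orientations are given as [roll, pitch, yaw] about the fixed x, y, z axes, in that order (R = Rz(yaw) Ry(pitch) Rx(roll)).
In Python, from workcell import observe, viewer, bot gives the robot as it stands. The module is installed in compiled form; this text tells all that it offers.
- The arm moves only by the tool play_rows, never from a script. Its argument "motion" is a list of rows, each a list of 7 numbers: the shift along the tool's x, y, z in cm, then the turn, a rotation vector about the tool's x, y, z in rad, then the opening, from -1 (shut) to 1 (fully open), so that 0 is half open. A call has exactly 5 rows; each row is the pose to reach, as a shift and turn from the pose commanded when the call began, along the tool's axes at that moment; what a row does not reach only later rows make up. A row lasts 1/10 s, in which the tool goes at most 50 mm and 8.59 degrees, less where a joint would pass 70% of its speed; a pose out of reach is approached as far as the arm can. A call with a gripper value outside its range is refused whole. The fingers move at their own pace and stop on an object; "squeeze" is the grip in N (left out, the last holds). Time passes only in rows, so rows that repeat a pose let the fingers close, or fill a call up. It gives the time, the measured TCP pose, the force, the opening and the grip force at its end, in the units of the state.
- observe(): the state, without advancing time (a new reading comes with each control period).
- viewer.grab_frame(name): name is "scene" or "top" or "wrist"; returns (picture, depth): 384x512x3 uint8, red, green, blue; 384x512 float32, m along the optical axis (not along the pixel's ray), 0 where there is no reading.
- viewer.camera_info(name): a dict with "fx", "fy", "cx", "cy" (pixels), "R" (3x3) and "t" (3): a world point X has camera coordinates R X + t. Camera axes: x right, y down, z forward; pixel columns grow to the right and rows downward; lengths in m; the calibration is good to about 2 mm. The wrist camera is an equidistant fisheye: a pixel r from the principal point sees the ray r / f radians off the axis. A picture is of the moment at which its call begins: read the wrist's pose just before it. camera_info takes no time and is no camera call; for the wrist camera it gives the pose at the moment of the call.
- bot.job_done(): hands the job in; it is judged then, once.
The state is a dict: "clock": time; "qpos": joint angles; "qd": joint speeds; "joint_efforts": joint torques, N m; "position": TCP position; "tool_rot": TCP orientation; "force": force on the tool from outside, world axes, zero at the start; "moment": the same for the moment, N m; "grip_width": finger opening in m; "finger_force": force on a finger pad.
Only numpy, scipy, OpenCV 4.12 (cv2) and the standard library are available. Lean on these libraries where they do the work, as an engineer would, in place of code of your own. Each camera call takes 0.05 s, during which the arm holds its last target. There are 200 camera calls.

TASK

The contact glue is spread and needs 6 minutes in the air, so set the bell timer on the cutting mat: twist its knob clockwise up past the top (15-minute) mark to wind the bell, then turn it back down to 6 minutes and let go. The timer stands loose, so press down on the knob for as long as you twist, firmly enough that the housing stays put instead of turning or sliding with the knob, but never lean on it heavily (the clockwork stands about 20 N). Leave everything else on the bench where it lies.

Things in the scene. Friction and masses are not known exactly. Their poses are not given: they have to be found in the camera images.
- timer: bell timer's housing: white plastic drum with a steel band, 90 mm across, 34 mm high, standing loose on a round rubber foot 76 mm across; with its knob 64 mm high and about 0.3 kg. Origin at the centre of the underside, on the knob's axis, z up; its +x axis points to the 0 tick. The foot alone holds it only to about 0.07 N m of twist; some 11 to 18 N of straight push on the knob keeps it still
- dial (a joint): turn of the black pointer knob, rad, growing clockwise seen from above: 0 at the 0 tick, 0.1745 per minute, 1.047 at 6 minutes, 2.618 at the top mark (15), hard stop at 2.967; turning against the stop turns the housing. Starts between 0 and 2 minutes. Stiff clockwork: 0.12 to 0.19 N m to turn it, winding up harder; it stays where it is left. A push on the knob sinks it under 1 mm
- dial_grip (a point): point on the knob's axis in its grip, 52 mm above the timer's underside, 14 mm above the knob disc's top face. Knob: disc 60 mm across, 4 mm thick, with an upright bar across it 46 mm long, 12 mm thick, 26 mm high. x runs along the bar to its pointer end (white line), y across its thickness, z up. Fingertips closed on the bar may rest on the disc, which turns with them
- zero_mark (a point): the 0 tick at the edge of the housing's top, 42.5 mm from the axis. From here the fixed scale runs clockwise seen from above, 10 degrees per minute: short ticks each minute, long ones at 0, 5, 10 and 15
- top_mark (a point): the 15-minute tick, longest and thickest, last of the scale, 150 degrees clockwise from the 0 tick, 42.5 mm from the axis
- mat: the green self-healing cutting mat fixed to the bench, 600 x 1100 mm, 3 mm thick; the timer and the loose tools lie on it
- glue_pot: glue pot: square off-white plastic tub with lid, 84 x 84 x 62 mm high; origin at the centre of its underside. Bystander, leave it alone
- glue_pot_2: second glue pot like the first. Bystander, leave it alone
- tape_roll: roll of tan masking tape lying flat, 104 mm across, 25 mm high. Bystander, leave it alone
- small_tape: smaller tape roll lying flat, 80 mm across, 25 mm high. Bystander, leave it alone
- squeeze_bottle: blue plastic conical dispenser, 48 mm across its foot, 112 mm high, upright. Bystander, leave it alone
- hammer: saddler's hammer lying flat, about 190 mm long, 27 mm high. Bystander, leave it alone
- shears: grey-handled shears lying flat, about 215 mm long, 12 mm high. Bystander, leave it alone
- knife: yellow snap-off knife lying flat, 150 mm long, 14 mm high. Bystander, leave it alone
- thread_cone: upright cone of pale thread, 60 mm across its foot, 102 mm high. Bystander, leave it alone
Things that resemble listed ones, but are neither listed nor needed, are in the scene too. What is shaped like the timer but orange is not meant.

How it is judged:
By the outcome, as a careful person would: the job done as asked, in the order asked, and still so for the second after the job is handed in, with the robot touching nothing.
It also fails if it takes over 56 s, if anything falls off the work surface, if the arm or the gripper's body presses on something with over 40 N, if the wrist force passes 120 N, or if a joint passes its speed limit or range.

## Working session

There is one attempt and no reset: what is moved stays moved. The work goes in short steps, Python scripts to look and compute and a tool call to move; the robot and the scene stay as the last step left them, time stands still between calls to the robot, and variables do not carry over. Pictures are saved under pics/ and viewed, at most 13 in all, crops included, and the job is handed in when it is done.

Besides the shell and the picture viewer there is one more tool, called after "Emit:" by a JSON object that holds its "op" and its "data", one argument or row to a line. play_rows: Moves the arm, as the interface text tells. Its arguments: {"type":"object","properties":{"motion":{"type":"array"},"squeeze":{"type":"number"}},"required":["motion"]}

```bash
mkdir -p pics; python3 - <<'E'
from workcell import observe, viewer, bot
import cv2, numpy as np, pickle
d={}
for n in ("scene","top"):
    p,z=viewer.grab_frame(n); d[n]=(p,z,viewer.camera_info(n))
    cv2.imwrite(f"pics/{n}0.png",p[:,:,::-1])
pickle.dump(d,open("f.pkl","wb"))
np.set_printoptions(precision=3,suppress=True)
o=observe()
for k in o: print(k,o[k])
print(d["top"][2]); print(bot.pinch_z)
E
```

```text
clock 0.1
qpos [ 1.192  0.522 -0.036  1.6    0.021  1.021 -0.113]
qd [ 0.001 -0.001 -0.002 -0.001  0.001 -0.    -0.   ]
joint_efforts [  0.005 -92.849   1.985 -37.054   0.018   0.005   0.   ]
position [ 0.19  -0.595  0.201]
tool_rot [-3.141  0.     0.309]
force [-0.185 -0.399 -0.133]
moment [ 0.004  0.009 -0.009]
finger_force 0.0
grip_width 0.08523038688025668
{'fx': 372.1178368246278, 'fy': 372.1178368246278, 'cx': 255.07315810861917, 'cy': 194.4910511851948, 'R': array([[-0.028, -0.999,  0.016],
       [-0.996,  0.026, -0.08 ],
       [ 0.079, -0.019, -0.997]]), 't': array([-0.001,  0.507,  1.281])}
0.0187
```

View pics/top0.png

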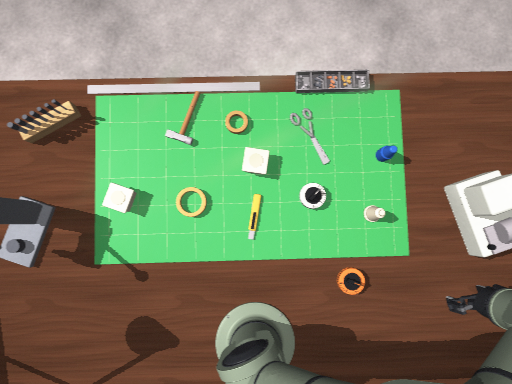

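View pics/scene0.png

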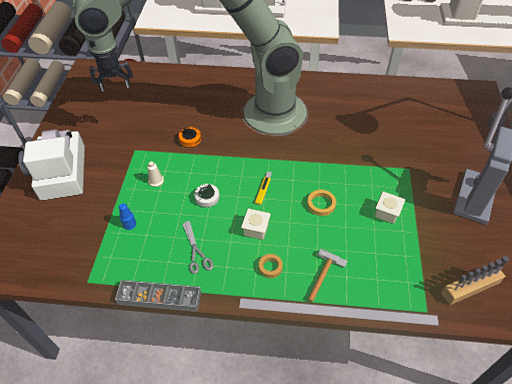

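Candidates for the timer are the white drum with a black knob on the mat at top (313,195), and the orange look-alike off the mat at (351,281). The square white glue pots are at (256,160) and (119,198), and the pale thread cone is at (375,213). I choose (313,195): it is white, round, black-knobbed and on the mat. Next I check it in a crop and measure its position.

```bash
cat > h.py <<'E'
import numpy as np, cv2
def ray(c,u,v,fish=False):
    if fish:
        a=np.array([u-c['cx'],v-c['cy']]);r=np.hypot(*a)+1e-9;th=r/c['fx'];d=np.r_[a/r*np.sin(th),np.cos(th)]
    else: d=np.array([(u-c['cx'])/c['fx'],(v-c['cy'])/c['fy'],1])
    R=np.array(c['R']);return -R.T@c['t'],R.T@d
def onz(c,u,v,z,fish=False):
    o,d=ray(c,u,v,fish);return o+d*(z-o[2])/d[2]
E
python3 - <<'E'
import pickle,cv2,numpy as np
from h import *
np.set_printoptions(precision=4,suppress=True)
d=pickle.load(open("f.pkl","rb"));p,z,c=d["top"]
x0,y0=288,170
cr=p[y0:y0+50,x0:x0+50]
cv2.imwrite("pics/crop0.png",cv2.resize(cr[:,:,::-1],(550,550),interpolation=cv2.INTER_CUBIC))
hsv=cv2.cvtColor(cr,cv2.COLOR_RGB2HSV)
grn=cv2.inRange(hsv,(45,90,40),(80,255,255))
dark=((hsv[...,2]<90)&(grn==0)).astype(np.uint8)
wh=((hsv[...,1]<60)&(hsv[...,2]>120)).astype(np.uint8)
for nm,m,h in(("nongreen",(grn==0).astype(np.uint8),.037),("white",wh,.037),("dark",dark,.045)):
    cs,_=cv2.findContours(m,cv2.RETR_EXTERNAL,cv2.CHAIN_APPROX_NONE);k=max(cs,key=cv2.contourArea)
    (u,v),r=cv2.minEnclosingCircle(k);print(nm,u+x0,v+y0,r,onz(c,u+x0,v+y0,h),"diam",2*r*z[195,313]/c['fx'])
print(z[195,313],np.median(z[170:175,290:295]))
for n,px in(("cone",(375,213)),("knife",(254,215)),("pot",(256,160)),("shears",(320,155))):print(n,onz(c,*px,.03))
E
```

```text
nongreen 311.3130302429199 195.45184135437012 14.42296028137207 [ 0.4974 -0.2092  0.037 ] diam 0.09756754
white 312.29999923706055 195.5 13.47377872467041 [ 0.4972 -0.2127  0.037 ] diam 0.09114658
dark 313.0 194.85000038146973 8.211220741271973 [ 0.4987 -0.2138  0.045 ] diam 0.055546753
1.2586397 1.3288566
cone [ 0.4309 -0.4299  0.03  ]
knife [ 0.4354 -0.0092  0.03  ]
pot [ 0.6273 -0.0215  0.03  ]
shears [ 0.6395 -0.2467  0.03  ]
```

View pics/crop0.png

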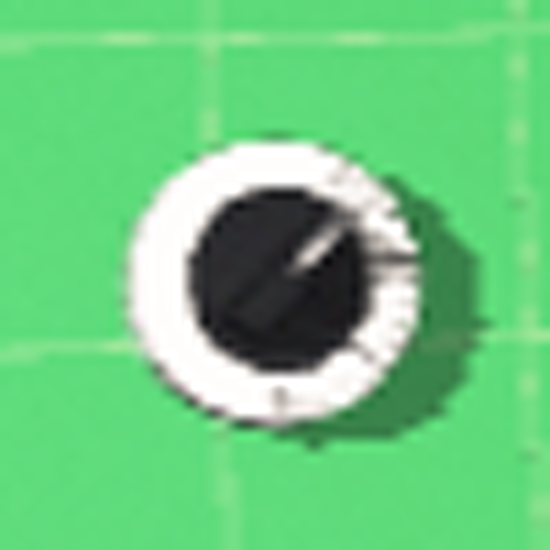

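The crop shows a white drum with a black knob, and its size fits (about 91 mm). The pointer's white line points to the upper right (about 45° in the image). Long ticks are at (345,175)=0, (405,262)=5, (362,350)=10 and (280,400)=15. In world terms the 0 tick is at yaw ≈ -30°, the pointer at ≈ -43° and the top mark at ≈ -180°. I plan to grasp at tool yaw 137°, wind to about -7°, then turn back to 90°.

Emit:
{"op": "play_rows", "data": {
  "motion": [
    [4.1,-2.7,0,0,0,-0.14,1],
    [8.2,-5.4,0,0,0,-0.28,1],
    [12.3,-8.1,0,0,0,-0.42,1],
    [16.4,-10.8,0,0,0,-0.56,1],
    [20.5,-13.5,0,0,0,-0.7,1]
  ]
}}

```text
clock: 0.6
position: [0.345, -0.4028, 0.2019]
tool_rot: [-3.141, 0.0, 1.014]
force: [1.1, -1.2, 0.0]
grip_width: 0.0854
finger_force: 0.0
```

```bash
cat > go.py <<'E'
# prints tool-frame delta (cm, rad) from current pose to a target x y z yaw(deg)
import sys,numpy as np
from workcell import observe
from scipy.spatial.transform import Rotation as Ro
np.set_printoptions(precision=3,suppress=True)
o=observe();t=np.array(list(map(float,sys.argv[1:5])))
R=Ro.from_euler('xyz',o['tool_rot']);T=Ro.from_euler('xyz',[np.pi,0,np.radians(t[3])])
print('clock',o['clock'],'pos',o['position'],'yaw',np.degrees(o['tool_rot'][2]),'q7',o['qpos'][6],'F',o['force'],'M',o['moment'])
print('delta cm',R.inv().apply(t[:3]-o['position'])*100,'rot',(R.inv()*T).as_rotvec())
E
python3 go.py .498 -.213 .17 137
```

```text
clock 0.6 pos [ 0.345 -0.403  0.202] yaw 58.117631216511825 q7 0.07866138762203465 F [ 1.15  -1.203  0.044] M [-0.072 -0.017  0.05 ]
delta cm [24.198  2.97   3.183] rot [-0.    -0.    -1.377]
```

Emit:
{"op": "play_rows", "data": {
  "motion": [
    [4.8,0.6,0.6,0,0,-0.14,1],
    [9.6,1.2,1.2,0,0,-0.28,1],
    [14.4,1.8,1.8,0,0,-0.42,1],
    [19.2,2.4,2.4,0,0,-0.56,1],
    [24.2,3.0,3.2,0,0,-0.7,1]
  ]
}}

```text
clock: 1.1
position: [0.4988, -0.215, 0.1699]
tool_rot: [3.141, 0.0, 1.714]
force: [1.6, -0.2, -0.5]
grip_width: 0.0852
finger_force: 0.0
```

Emit:
{"op": "play_rows", "data": {
  "motion": [
    [0,0,0,0,0,-0.14,1],
    [0,0,0,0,0,-0.28,1],
    [0,0,0,0,0,-0.42,1],
    [0,0,0,0,0,-0.56,1],
    [0,0,0,0,0,-0.68,1]
  ]
}}

```text
clock: 1.6
position: [0.4977, -0.2165, 0.1698]
tool_rot: [-3.141, -0.001, 2.394]
force: [0.1, 0.4, -0.0]
grip_width: 0.0853
finger_force: 0.0
```

```bash
python3 go.py .498 -.213 .17 137; python3 - <<'E'
from workcell import observe, viewer
import cv2,pickle
c=viewer.camera_info("wrist");p,z=viewer.grab_frame("wrist")
pickle.dump((p,z,c),open("w1.pkl","wb"))
cv2.imwrite("pics/w1.png",p[:,:,::-1]);print(c)
E
```

```text
clock 1.6 pos [ 0.498 -0.216  0.17 ] yaw 137.1938160809155 q7 0.7983667365665739 F [ 0.073  0.392 -0.041] M [-0.009 -0.041 -0.037]
delta cm [ 0.216  0.271 -0.021] rot [-0.    -0.001  0.003]
{'fx': 297.3186396354542, 'fy': 297.3186396354542, 'cx': 261.0773821616786, 'cy': 193.57991406888942, 'R': array([[ 6.79386045e-01,  7.33780772e-01, -6.17179044e-04],
       [ 7.09025197e-01, -6.56248491e-01,  2.58110804e-01],
       [ 1.88991722e-01, -1.75794474e-01, -9.66115124e-01]]), 't': array([-0.17832086, -0.51963574,  0.21543183])}
```

View pics/w1.png

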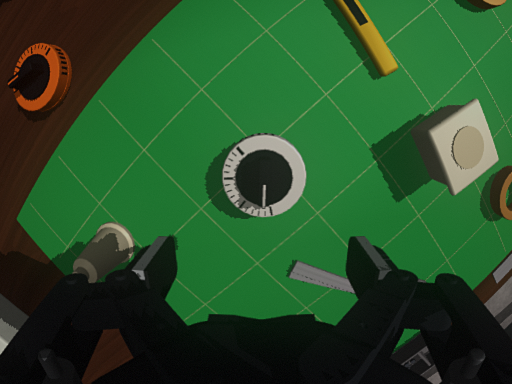

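The wrist picture shows the timer at (264,175), with the pointer's white line running down from the centre to about (264,207). The 0 tick is near (271,211) and the thick top mark near (240,150). The thread cone is at the lower left and the shears lie right between the fingers, well clear of the grasp. Now refining centre and angles by rays.

```bash
cat > meas.py <<'E'
import pickle,cv2,numpy as np,sys
from h import *
np.set_printoptions(precision=4,suppress=True)
def world(c,pts,z): return np.array([onz(c,u,v,z,True)[:2] for u,v in pts])
def run(f,u0,v0,crop):
    p,z,c=pickle.load(open(f,"rb"));hsv=cv2.cvtColor(p,cv2.COLOR_RGB2HSV).astype(int)
    vv,uu=np.mgrid[:384,:512];roi=(np.hypot(uu-u0,vv-v0)<55)
    wh=((hsv[...,1]<50)&(hsv[...,2]>100)&roi).astype(np.uint8)
    n,l,s,_=cv2.connectedComponentsWithStats(wh);i=1+np.argsort(-s[1:,4])[:3]
    k=cv2.findContours((l==i[0]).astype(np.uint8),cv2.RETR_EXTERNAL,cv2.CHAIN_APPROX_NONE)[0]
    k=cv2.convexHull(max(k,key=cv2.contourArea))[:,0]
    w=world(c,k,.037);(x,y),r=cv2.minEnclosingCircle((w*1000).astype(np.float32));print("housing",x,y,r)
    for j in i[1:]:
        q=np.argwhere(l==j)[:,::-1];print("comp",s[j],"mean",world(c,[q.mean(0)],.067))
        w=world(c,q,.067);m=w.mean(0);_,S,V=np.linalg.svd(w-m);print(" line yaw",np.degrees(np.arctan2(*V[0][::-1])),"ends",w[np.argmin(q[:,1])],w[np.argmax(q[:,1])])
    ax=np.array([x,y])/1000
    a,b=[],[]
    # dial unrolled: brightness on r=42.5 mm circle, top z .037
    R=np.array(c['R'])
    prof=[]
    for d in range(-220,20):
        vals=[]
        for rr in (.039,.041,.042):
            X=R@np.r_[ax+rr*np.array([np.cos(np.radians(d)),np.sin(np.radians(d))]),.037]+c['t']
            th=np.arctan2(np.hypot(X[0],X[1]),X[2]);e=X[:2]/np.hypot(X[0],X[1])*th*c['fx']
            vals.append(cv2.getRectSubPix(p[...,1].copy(),(1,1),(float(c['cx']+e[0]),float(c['cy']+e[1])))[0,0])
        prof.append(np.mean(vals))
    prof=np.array(prof)
    print("ticks",[(int(i-220),int(prof[i])) for i in range(1,239) if prof[i]<prof[i-1] and prof[i]<=prof[i+1] and prof[i]<np.median(prof)-15])
    v,u=int(v0-60),int(u0-60);cv2.imwrite(crop,cv2.resize(p[v:v+120,u:u+120,::-1],(600,600),interpolation=cv2.INTER_CUBIC))
if __name__=="__main__": run(sys.argv[1],float(sys.argv[2]),float(sys.argv[3]),sys.argv[4])
E
python3 meas.py w1.pkl 264 175 pics/c1.png
```

```text
housing 496.6148681640625 -212.86117553710938 44.831886291503906
comp [261 133   2   1   2] mean [[ 0.4606 -0.1829]]
 line yaw 47.21739944581548 ends [ 0.4603 -0.1832] [ 0.4603 -0.1832]
ticks [(-180, 69), (-170, 108), (-160, 117), (-150, 95), (-140, 95), (-130, 45), (-120, 87), (-110, 77), (-100, 85), (-90, 87), (-85, 110), (-81, 38), (-71, 94), (-61, 101), (-51, 103), (-41, 112), (-32, 51)]
```

View pics/c1.png

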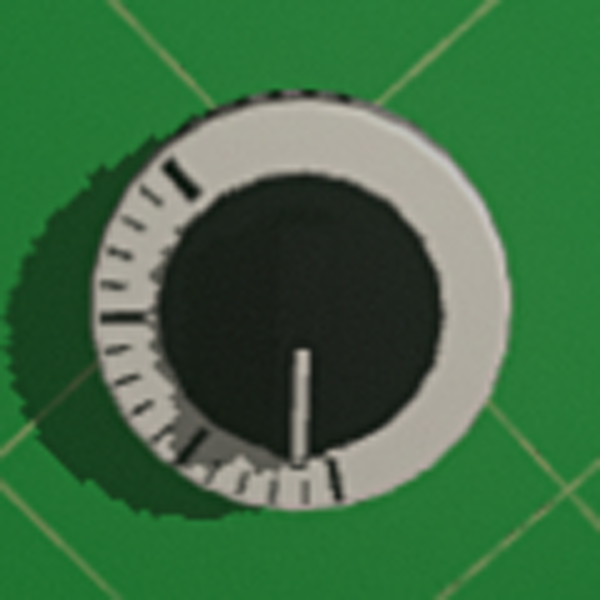

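The crop shows the scale clearly: 0 tick at (337,480), top mark at (182,180), pointer line from (303,350) to (298,462). Ticks fit 0 at -31°, 15 at -181°.

```bash
python3 - <<'E'
from meas import *
p,z,c=pickle.load(open("w1.pkl","rb"))
w=world(c,[(204+302.5/5-.4,115+352/5-.4),(204+298/5-.4,115+461/5-.4)],.067);d=w[1]-w[0]
print(w,np.hypot(*d),np.degrees(np.arctan2(d[1],d[0])))
ax=np.array([.4966,-.2129]);print(np.degrees(np.arctan2(*(w[1]-ax)[::-1])),w[1]-ax)
E
python3 go.py .4966 -.2129 .052 137
```

```text
[[ 0.4984 -0.2145]
 [ 0.5138 -0.2299]] 0.021733684079046776 -44.94467734759386
-44.5492575609468 [ 0.0172 -0.017 ]
clock 1.65 pos [ 0.498 -0.217  0.17 ] yaw 137.59625927778134 q7 0.8047091888798806 F [-0.188 -0.936 -0.66 ] M [0.016 0.033 0.016]
delta cm [ 0.321  0.201 11.774] rot [-0.    -0.001  0.01 ]
```

Emit:
{"op": "play_rows", "data": {
  "motion": [
    [0.1,0.1,2,0,0,0.01,1],
    [0.2,0.2,4,0,0,0.02,1],
    [0.3,0.2,6,0,0,0.04,1],
    [0.3,0.2,8,0,0,0.04,1],
    [0.3,0.2,8.8,0,0,0.04,1]
  ]
}}

```text
clock: 2.15
position: [0.4962, -0.2127, 0.0804]
tool_rot: [-3.141, -0.002, 2.347]
force: [0.6, -0.0, 0.2]
grip_width: 0.0853
finger_force: 0.0
```

```bash
python3 go.py .4966 -.2129 .047 135; python3 - <<'E'
from workcell import observe, viewer
import cv2,pickle
c=viewer.camera_info("wrist");p,z=viewer.grab_frame("wrist")
pickle.dump((p,z,c),open("w2.pkl","wb"))
cv2.imwrite("pics/w2.png",p[:,:,::-1])
E
```

```text
clock 2.15 pos [ 0.496 -0.213  0.08 ] yaw 134.45542729249868 q7 0.6609387479320944 F [ 0.557 -0.014  0.228] M [ 0.028  0.029 -0.017]
delta cm [-0.049  0.014  3.341] rot [-0.001 -0.002 -0.01 ]
```

View pics/w2.png

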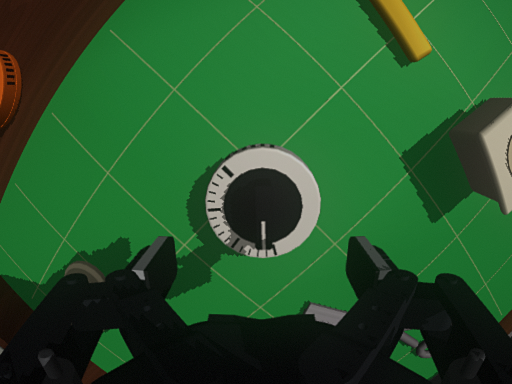

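The fingers are symmetric about column 262 and the pointer line is at column 263, so the grasp is centred. I go down and close.

Emit:
{"op": "play_rows", "data": {
  "motion": [
    [0,0,1,0,0,0,1],
    [0,0,2,0,0,0,1],
    [0,0,3,0,0,0,1],
    [0,0,3.2,0,0,0,1],
    [0,0,3.2,0,0,0,1]
  ]
}}

```text
clock: 2.7
position: [0.497, -0.2129, 0.0498]
tool_rot: [-3.141, -0.001, 2.349]
force: [-0.2, -0.5, -0.2]
grip_width: 0.0855
finger_force: 0.0
```

Emit:
{"op": "play_rows", "data": {
  "motion": [
    [0,0,0,0,0,0,0.2],
    [0,0,0,0,0,0,-0.3],
    [0,0,0,0,0,0,-0.5],
    [0,0,0,0,0,0,-0.6],
    [0,0,0,0,0,0,-0.65]
  ],
  "squeeze": 40
}}

```text
clock: 3.2
position: [0.4971, -0.2131, 0.0502]
tool_rot: [3.142, 0.0, 2.349]
force: [-0.4, 0.2, 0.6]
grip_width: 0.0155
finger_force: 0.0
```

Emit:
{"op": "play_rows", "data": {
  "motion": [
    [0,0,0,0,0,0,-0.7],
    [0,0,0,0,0,0,-0.8],
    [0,0,0,0,0,0,-1],
    [0,0,0,0,0,0,-1],
    [0,0,0,0,0,0,-1]
  ],
  "squeeze": 40
}}

```text
clock: 3.7
position: [0.4971, -0.213, 0.05]
tool_rot: [-3.142, -0.0, 2.349]
force: [-0.1, 0.1, -0.5]
grip_width: -0.0001
finger_force: 0.0
```

```bash
python3 go.py .4966 -.2129 .044 135
```

```text
clock 3.7 pos [ 0.497 -0.213  0.05 ] yaw 134.57341574949047 q7 0.6287284350458991 F [-0.148  0.091 -0.523] M [ 0.016  0.03  -0.007]
delta cm [ 0.043 -0.029  0.605] rot [-0.    -0.    -0.007]
```

The fingers shut on nothing, so I look.

```bash
python3 - <<'E'
from workcell import observe, viewer
import cv2,pickle,numpy as np
c=viewer.camera_info("wrist");p,z=viewer.grab_frame("wrist")
pickle.dump((p,z,c),open("w3.pkl","wb"))
q,_=viewer.grab_frame("top")
q=cv2.resize(q[145:245,263:363,::-1],(400,400),interpolation=cv2.INTER_CUBIC)
im=np.zeros((400,800,3),np.uint8);im[:,400:]=q;im[:300,:400]=cv2.resize(p[:,:,::-1],(400,300),interpolation=cv2.INTER_AREA)
cv2.imwrite("pics/w3.png",im)
E
```

```text
(no output)
```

View pics/w3.png

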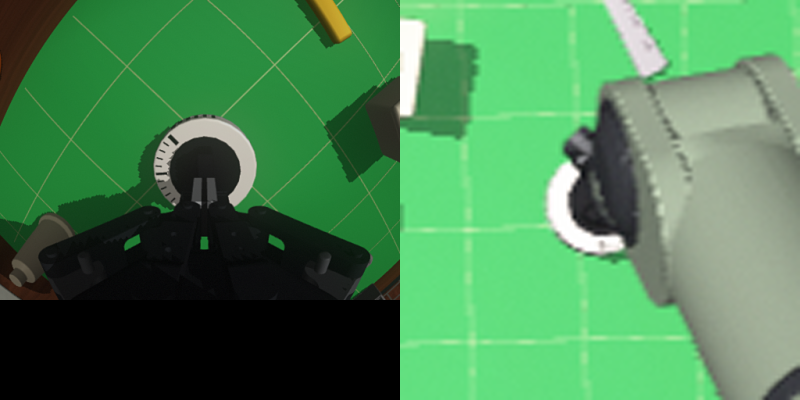

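The closed fingertips (full-res about (262,230)) stand at the pointer end of the knob, not over its centre at about (262,205). I check this against the calibration.

```bash
python3 - <<'E'
from meas import *
for f,u,v,P in(("w1.pkl",264,175,(.498,-.2165,.17)),("w2.pkl",263,203,(.4962,-.2127,.0804)),("w3.pkl",262,205,(.4971,-.213,.05))):
    p,z,c=pickle.load(open(f,"rb"));R=np.array(c['R'])
    print(f,"cam",-R.T@c['t'],"axis",R[2],"xaxis",R[0])
    X=R@np.array(P)+c['t'];th=np.arctan2(np.hypot(X[0],X[1]),X[2]);e=X[:2]/np.hypot(X[0],X[1])*th*c['fx'];print("TCP px",e+[c['cx'],c['cy']])
    run(f,u,v,"pics/x_"+f[:2]+".png")
    print("depth at centre",z[int(v),int(u)], "mat", z[100,300])
E
```

```text
w1.pkl cam [ 0.4489 -0.1723  0.3421] axis [ 0.189  -0.1758 -0.9661] xaxis [ 0.6794  0.7338 -0.0006]
TCP px [262.7653 224.9433]
housing 496.6148681640625 -212.86117553710938 44.831886291503906
comp [261 133   2   1   2] mean [[ 0.4606 -0.1829]]
 line yaw 47.21739944581548 ends [ 0.4603 -0.1832] [ 0.4603 -0.1832]
ticks [(-180, 69), (-170, 108), (-160, 117), (-150, 95), (-140, 95), (-130, 45), (-120, 87), (-110, 77), (-100, 85), (-90, 87), (-85, 110), (-81, 38), (-71, 94), (-61, 101), (-51, 103), (-41, 112), (-32, 51)]
depth at centre 0.2802784 mat 0.32250598
w2.pkl cam [ 0.4498 -0.1664  0.2529] axis [ 0.1788 -0.1841 -0.9665] xaxis [ 0.7136  0.7005 -0.0014]
TCP px [262.5567 224.4356]
housing 497.4439697265625 -213.2454071044922 43.706424713134766
comp [209 211  22  30 348] mean [[ 0.4794 -0.2363]]
 line yaw -23.984877361935805 ends [ 0.4683 -0.2341] [ 0.4886 -0.2435]
comp [243 245  15  12 113] mean [[ 0.5075 -0.2363]]
 line yaw 7.034625948857392 ends [ 0.5024 -0.2351] [ 0.5102 -0.2393]
ticks [(-181, 36), (-171, 73), (-161, 57), (-151, 67), (-141, 54), (-131, 31), (-121, 69), (-111, 69), (-101, 68), (-91, 78), (-86, 89), (-82, 27), (-76, 90), (-72, 44), (-62, 77), (-52, 79), (-42, 72), (-32, 33)]
depth at centre 0.19324182 mat 0.23755313
w3.pkl cam [ 0.4502 -0.1666  0.2224] axis [ 0.1812 -0.1845 -0.966 ] xaxis [ 0.7122  0.702  -0.0005]
TCP px [262.5421 224.4342]
housing 492.3475036621094 -208.24661254882812 37.65580368041992
comp [250 258   8   2  14] mean [[ 0.5039 -0.2272]]
 line yaw 41.0873630624907 ends [ 0.5021 -0.2286] [ 0.5034 -0.2282]
comp [270 258   3   1   3] mean [[ 0.5108 -0.22  ]]
 line yaw 44.28862018338381 ends [ 0.5104 -0.2204] [ 0.5104 -0.2204]
ticks [(-131, 63), (-121, 29), (-102, 67), (-93, 83), (-76, 18), (-73, 18), (-70, 19), (-66, 19), (-60, 19), (-45, 18), (-36, 17), (-17, 24)]
depth at centre 0.16248941 mat 0.20909761
```

View pics/x_w3.png

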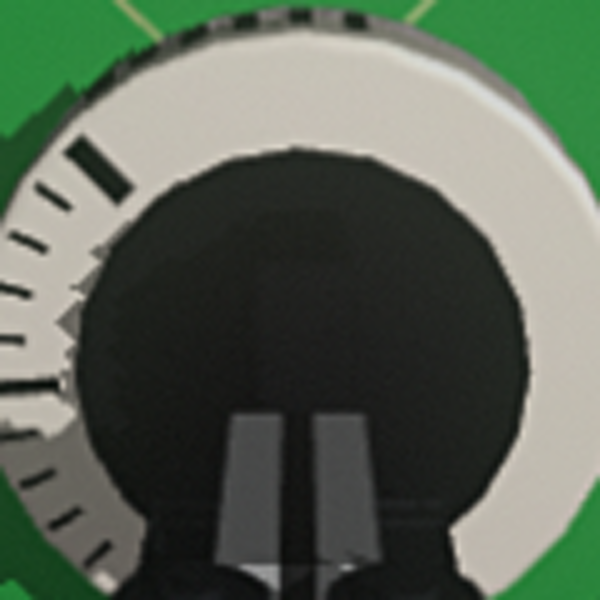

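```bash
python3 - <<'E'
from meas import *
for f,pts in(("w2.pkl",[(u,v) for v in(190,200,210,220,235,245) for u in range(215,316,5)]),("w3.pkl",[(u,v) for v in(180,195,210,220,230,240) for u in range(215,316,5)])):
    p,z,c=pickle.load(open(f,"rb"));R=np.array(c['R'])
    h=[]
    for u,v in pts:
        o,d=ray(c,u,v,True);d=d*(z[v,u]/(R@d)[2]);h.append((o+d)[2]*1000)
    print(f);print(np.array(h).reshape(6,-1).round().astype(int))
E
```

```text
w2.pkl
[[38 39 39 40 42 41 41 41 67 67 67 67 41 41 42 41 41 37 36 37 37]
 [37 37 41 41 42 42 41 40 66 67 68 68 42 41 42 41 42 41 38 38 37]
 [37 38 41 42 41 41 41 42 66 67 67 67 41 42 41 41 41 41 38 36 37]
 [37 37 38 40 41 41 41 42 66 67 68 67 41 42 42 41 41 37 37 37 37]
 [ 2 37 36 38 37 41 42 42 66 67 67 67 41 41 42 38 38 37 38  3  4]
 [ 3  2  3 36 37 38 38 38 65 67 67 66 36 37 37 38 36  3  3  4  3]]
w3.pkl
[[ 37  37  37  37  38  38  40  41  41  40  41  41  40  41  37  37  37  37
   37  38  37]
 [ 36  36  41  42  42  41  41  41  63  63  63  62  41  42  40  42 222  42
   36  37  37]
 [ 38  41  41  42  42  42  41  41  67  67  67  67  41  40  41  41  41  41
   40  36  37]
 [ 38  42  41  42  40  41  41  42  67  67  67  66  41  41  41  41  42  40
   43  38  38]
 [ 38  40  42  42  40  41  42  87  87  87  89  88  42  42  41  42  40  41
   41  38  38]
 [ 37  38  41  41  90  91  90  99  99  99 101 101 100  91  90  42  42  41
   37  36  38]]
```

```bash
python3 - <<'E'
from meas import *
from scipy.spatial.transform import Rotation as Ro
for f,P,yaw in(("w2.pkl",(.4962,-.2127,.0804),2.347),("w3.pkl",(.4971,-.213,.05),2.349)):
    p,z,c=pickle.load(open(f,"rb"));R=np.array(c['R']);T=Ro.from_euler('xyz',[np.pi,0,yaw])
    print(f,"camera in tool frame mm",T.inv().apply(-R.T@c['t']-P)*1000)
    cols=(140,150,160,170) if f=="w2.pkl" else (252,256,268,272)
    for u in cols:
        for v in range(222,300,8) :
            if z[v,u]==0: continue
            o,d=ray(c,u,v,True);X=o+d*z[v,u]/(R@d)[2]
            print(u,v,p[v,u],(T.inv().apply(X-P)*1000).round(),round(X[2]*1000))
E
```

```text
w2.pkl camera in tool frame mm [  65.5554   -0.6634 -172.4513]
140 222 [ 31 117  47] [ -28. -116.   77.] 4
140 230 [ 30 116  47] [ -37. -117.   77.] 4
140 238 [ 30 116  47] [ -45. -118.   77.] 3
140 246 [ 31 115  48] [ -54. -120.   78.] 2
140 254 [10 23 14] [  7. -56. -58.] 139
140 262 [62 67 63] [ 11. -49. -74.] 154
140 270 [93 97 95] [ 11. -46. -80.] 161
140 278 [107 109 109] [  7. -48. -79.] 159
140 286 [ 9 11  8] [ 13. -41. -93.] 174
140 294 [11 15 14] [  17.  -36. -105.] 185
150 222 [ 30 117  47] [ -28. -105.   77.] 4
150 230 [ 31 117  47] [ -37. -107.   78.] 2
150 238 [ 30 115  48] [ -44. -107.   76.] 4
150 246 [54 60 55] [ 12. -50. -60.] 140
150 254 [60 66 62] [ 12. -47. -67.] 148
150 262 [12 21 15] [ 11. -45. -74.] 154
150 270 [10 19 11] [ 10. -43. -78.] 158
150 278 [13 19 13] [  7. -44. -78.] 158
150 286 [13 19 14] [  4. -44. -80.] 160
150 294 [11 18 14] [  18.  -33. -105.] 185
160 222 [ 63 116  57] [-28. -95.  78.] 3
160 230 [ 29 116  47] [-36. -96.  77.] 3
160 238 [63 69 64] [ 11. -48. -49.] 129
160 246 [45 53 45] [ 12. -45. -59.] 139
160 254 [13 25 15] [ 10. -44. -62.] 14
[... 1477 characters left out ...]
73] [ 11.   2. -47.] 97
268 246 [73 74 74] [ 12.   2. -56.] 106
268 254 [71 73 72] [ 12.   2. -64.] 114
268 262 [24 25 25] [ 13.   2. -73.] 123
268 270 [18 20 19] [ 13.   2. -79.] 129
268 278 [10 13 11] [ 11.   2. -81.] 131
268 286 [13 15 14] [  4.   2. -77.] 127
268 294 [11 14 13] [  1.   2. -78.] 128
272 222 [27 26 26] [  8.   5. -17.] 67
272 230 [74 75 75] [ 11.   4. -38.] 88
272 238 [73 74 74] [ 11.   4. -47.] 97
272 246 [72 73 73] [ 12.   4. -56.] 106
272 254 [70 73 71] [ 12.   3. -65.] 115
272 262 [18 19 18] [ 13.   3. -73.] 123
272 270 [19 20 20] [ 13.   3. -80.] 130
272 278 [13 15 13] [ 12.   3. -83.] 133
272 286 [14 17 13] [ 13.   3. -90.] 140
272 294 [ 9 14 11] [ 11.   3. -92.] 142
```

The fingertips, as seen by the wrist depth, end about 35 mm short of the reported TCP: tool z -35 shut and -47 open. They closed above the bar and touched nothing. True tip height is therefore reported z + 0.035. I reopen, go 38 mm lower while watching force, and close again.

Emit:
{"op": "play_rows", "data": {
  "motion": [
    [0,0,0,0,0,0,1],
    [0,0,0,0,0,0,1],
    [0,0,0,0,0,0,1],
    [0,0,0,0,0,0,1],
    [0,0,0,0,0,0,1]
  ]
}}

```text
clock: 4.3
position: [0.4971, -0.213, 0.05]
tool_rot: [-3.142, -0.0, 2.349]
force: [-0.2, -0.3, -0.2]
grip_width: 0.0721
finger_force: 0.0
```

Emit:
{"op": "play_rows", "data": {
  "motion": [
    [0,0,0.8,0,0,0,1],
    [0,0,1.6,0,0,0,1],
    [0,0,2.4,0,0,0,1],
    [0,0,2.4,0,0,0,1],
    [0,0,2.4,0,0,0,1]
  ]
}}

```text
clock: 4.8
position: [0.497, -0.2128, 0.0257]
tool_rot: [-3.141, -0.001, 2.349]
force: [0.6, -0.1, -0.2]
grip_width: 0.0858
finger_force: 0.0
```

Emit:
{"op": "play_rows", "data": {
  "motion": [
    [0,0,0.4,0,0,0,1],
    [0,0,0.8,0,0,0,1],
    [0,0,1.2,0,0,0,1],
    [0,0,1.4,0,0,0,1],
    [0,0,1.4,0,0,0,1]
  ]
}}

```text
clock: 5.3
position: [0.497, -0.2129, 0.0117]
tool_rot: [-3.141, -0.0, 2.349]
force: [-0.9, 0.2, -0.3]
grip_width: 0.0855
finger_force: 0.0
```

Emit:
{"op": "play_rows", "data": {
  "motion": [
    [0,0,0,0,0,0,0.2],
    [0,0,0,0,0,0,-0.3],
    [0,0,0,0,0,0,-0.5],
    [0,0,0,0,0,0,-0.6],
    [0,0,0,0,0,0,-0.65]
  ],
  "squeeze": 30
}}

```text
clock: 5.8
position: [0.4971, -0.213, 0.0121]
tool_rot: [3.142, 0.0, 2.349]
force: [-0.1, 0.5, 0.1]
grip_width: 0.015
finger_force: 0.0
```

Emit:
{"op": "play_rows", "data": {
  "motion": [
    [0,0,0,0,0,0,-0.7],
    [0,0,0,0,0,0,-0.75],
    [0,0,0,0,0,0,-0.8],
    [0,0,0,0,0,0,-1],
    [0,0,0,0,0,0,-1]
  ],
  "squeeze": 30
}}

```text
clock: 6.3
position: [0.4972, -0.2129, 0.0121]
tool_rot: [3.141, 0.0, 2.349]
force: [0.7, 0.8, 2.0]
grip_width: 0.0117
finger_force: 29.6
```

```bash
python3 go.py .4966 -.2129 .007 135
```

```text
clock 6.3 pos [ 0.497 -0.213  0.012] yaw 134.57349969696764 q7 0.5867119954002881 F [0.736 0.756 1.979] M [ 0.159 -0.234  0.001]
delta cm [ 0.047 -0.044  0.51 ] rot [ 0.     0.    -0.007]
```

The bar is gripped at 11.7 mm. Next I press down gradually with a firmer grip.

Emit:
{"op": "play_rows", "data": {
  "motion": [
    [0,0,0,0,0,0,-1],
    [0,0,0.05,0,0,0,-1],
    [0,0,0.1,0,0,0,-1],
    [0,0,0.1,0,0,0,-1],
    [0,0,0.1,0,0,0,-1]
  ],
  "squeeze": 60
}}

```text
clock: 6.8
position: [0.4973, -0.213, 0.0115]
tool_rot: [3.142, 0.001, 2.349]
force: [-1.3, 1.6, 13.3]
grip_width: 0.011
finger_force: 65.2
```

Emit:
{"op": "play_rows", "data": {
  "motion": [
    [0,0,0.01,0,0,0.03,-1],
    [0,0,0.01,0,0,0.06,-1],
    [0,0,0.01,0,0,0.1,-1],
    [0,0,0.01,0,0,0.15,-1],
    [0,0,0.01,0,0,0.2,-1]
  ]
}}

```text
clock: 7.3
position: [0.4975, -0.2128, 0.0115]
tool_rot: [3.141, 0.001, 2.147]
force: [-1.4, 2.8, 13.7]
grip_width: 0.0108
finger_force: 65.4
```

```bash
python3 go.py .4973 -.213 .011 -8
```

```text
clock 7.3 pos [ 0.497 -0.213  0.011] yaw 123.02272346734509 q7 0.4270161203721689 F [-1.352  2.843 13.705] M [0.621 0.306 0.214]
delta cm [-0.003 -0.023  0.05 ] rot [ 0.001 -0.     2.287]
```

Emit:
{"op": "play_rows", "data": {
  "motion": [
    [0,0,0,0,0,0.08,-1],
    [0,0,0,0,0,0.16,-1],
    [0,0,0,0,0,0.24,-1],
    [0,0,0,0,0,0.32,-1],
    [0,0,0,0,0,0.4,-1]
  ]
}}

```text
clock: 7.8
position: [0.4979, -0.2127, 0.0116]
tool_rot: [3.14, 0.0, 1.746]
force: [1.7, 4.4, 13.4]
grip_width: 0.0112
finger_force: 65.2
```

```bash
python3 go.py .4973 -.213 .011 -9
```

```text
clock 7.8 pos [ 0.498 -0.213  0.012] yaw 100.04532397573725 q7 0.11885977847008314 F [ 1.662  4.361 13.449] M [ 0.81  -0.102  0.144]
delta cm [-0.021 -0.068  0.059] rot [ 0.001 -0.001  1.903]
```

Emit:
{"op": "play_rows", "data": {
  "motion": [
    [0.01,0,0,0,0,0.08,-1],
    [0.02,0.01,0,0,0,0.16,-1],
    [0.03,0.01,0,0,0,0.24,-1],
    [0.03,0.01,0,0,0,0.32,-1],
    [0.03,0.01,0,0,0,0.4,-1]
  ]
}}

```text
clock: 8.3
position: [0.4984, -0.2127, 0.0117]
tool_rot: [3.139, -0.0, 1.346]
force: [3.3, 1.9, 11.5]
grip_width: 0.0108
finger_force: 65.0
```

```bash
python3 go.py .4973 -.213 .011 -9
```

```text
clock 8.3 pos [ 0.498 -0.213  0.012] yaw 77.1215620426714 q7 -0.17984368390160307 F [ 3.269  1.882 11.473] M [ 0.365 -0.548  0.168]
delta cm [-0.057 -0.098  0.068] rot [ 0.002 -0.002  1.503]
```

Emit:
{"op": "play_rows", "data": {
  "motion": [
    [0.01,0.01,0.02,0,0,0.08,-1],
    [0.01,0.02,0.025,0,0,0.16,-1],
    [0.01,0.02,0.03,0,0,0.24,-1],
    [0.01,0.02,0.03,0,0,0.32,-1],
    [0.01,0.02,0.03,0,0,0.4,-1]
  ]
}}

```text
clock: 8.8
position: [0.4988, -0.2128, 0.0115]
tool_rot: [3.139, -0.001, 0.946]
force: [2.5, 1.7, 13.9]
grip_width: 0.0109
finger_force: 65.3
```

```bash
python3 go.py .4973 -.213 .011 -9
```

```text
clock 8.8 pos [ 0.499 -0.213  0.012] yaw 54.1960791156624 q7 -0.47028797533712097 F [ 2.488  1.725 13.936] M [ 0.23  -0.616  0.157]
delta cm [-0.101 -0.111  0.052] rot [ 0.002 -0.002  1.103]
```

Emit:
{"op": "play_rows", "data": {
  "motion": [
    [0,0.01,0.005,0,0,0.08,-1],
    [0,0.02,0.01,0,0,0.16,-1],
    [0,0.02,0.01,0,0,0.24,-1],
    [0,0.02,0.015,0,0,0.32,-1],
    [0,0.02,0.015,0,0,0.4,-1]
  ]
}}

```text
clock: 9.3
position: [0.4991, -0.2132, 0.0115]
tool_rot: [3.139, -0.002, 0.546]
force: [2.7, 0.3, 15.7]
grip_width: 0.011
finger_force: 65.4
```

```bash
python3 go.py .4973 -.213 .011 -9
```

```text
clock 9.3 pos [ 0.499 -0.213  0.011] yaw 31.272043355127863 q7 -0.7539428542631782 F [ 2.659  0.267 15.651] M [-0.037 -0.739  0.179]
delta cm [-0.148 -0.11   0.046] rot [ 0.002 -0.003  0.703]
```

Emit:
{"op": "play_rows", "data": {
  "motion": [
    [0,0,-0.01,0,0,0.08,-1],
    [0,0.01,-0.01,0,0,0.16,-1],
    [0,0.01,-0.01,0,0,0.24,-1],
    [0,0.01,-0.01,0,0,0.32,-1],
    [0,0.01,-0.01,0,0,0.4,-1]
  ]
}}

```text
clock: 9.8
position: [0.4992, -0.2135, 0.0115]
tool_rot: [3.14, -0.003, 0.146]
force: [3.7, -2.7, 13.2]
grip_width: 0.0108
finger_force: 65.2
```

```bash
python3 go.py .4973 -.213 .011 -9;  python3 - <<'E'
from workcell import observe, viewer
import cv2,pickle
c=viewer.camera_info("wrist");p,z=viewer.grab_frame("wrist")
pickle.dump((p,z,c),open("w4.pkl","wb"))
cv2.imwrite("pics/w4.png",cv2.resize(p[130:290,160:360,::-1],(800,640))[:600])
E
```

```text
clock 9.8 pos [ 0.499 -0.214  0.012] yaw 8.344857682197997 q7 -1.0331454668270803 F [ 3.666 -2.666 13.192] M [-0.361 -0.75   0.204]
delta cm [-0.179 -0.078  0.054] rot [ 0.001 -0.003  0.303]
```

View pics/w4.png

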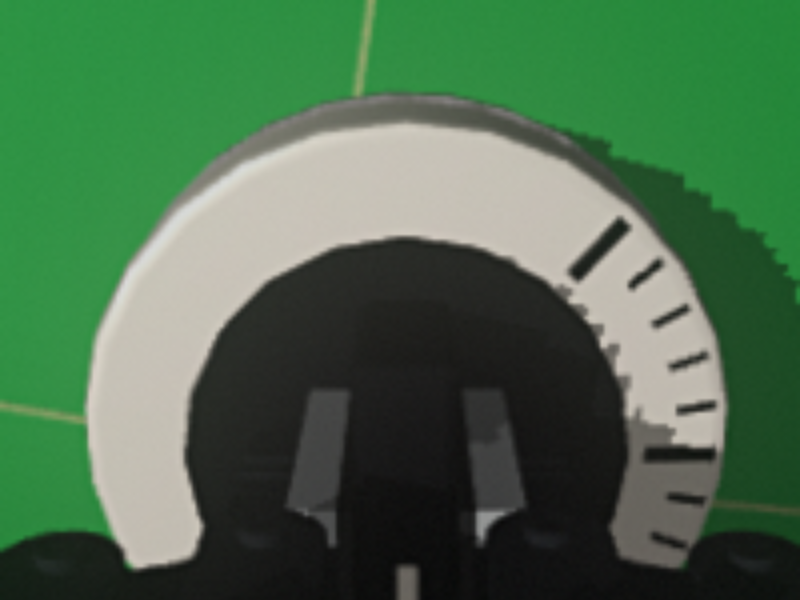

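The wrist view shows the 0 tick at (605,245), the 5 tick at (680,455) and the pointer end at the bottom (405,580), with the bar held between the pads. I check tick yaws to see if the housing has turned.

```bash
python3 - <<'E'
from meas import *
p,z,c=pickle.load(open("w4.pkl","rb"))
f=lambda pts:[(160+(x+.5)/4-.5,130+(y+.5)/4-.5) for x,y in pts]
# rim points of the housing top (by eye) and tick endpoints
rim=world(c,f([(90,400),(131,270),(260,150),(405,122),(560,158),(640,220),(726,400)]),.037)
from scipy.optimize import least_squares
s=least_squares(lambda q:np.hypot(*(rim-q[:2]).T)-.045,[.497,-.213]).x;print("centre",s)
for t in([(580,275),(625,222)],[(645,456),(715,454)]):
    w=world(c,f(t),.037);d=w[1]-w[0];m=w[1]-s;print(np.degrees(np.arctan2(d[1],d[0])),np.degrees(np.arctan2(m[1],m[0])),np.hypot(*m))
E
```

```text
centre [ 0.496  -0.2142]
-30.127491033819073 -32.368106701541166 0.042890237757533554
-81.54702733628987 -82.19059334040607 0.042659571299180896
```

The housing has not turned (0 tick at about -31°) and its centre is unchanged within about 1 mm. I finish the wind to about 15.8 min, which is short of the stop at 17.

Emit:
{"op": "play_rows", "data": {
  "motion": [
    [0.01,0.01,0,0,0,0.06,-1],
    [0.02,0.02,0.01,0,0,0.12,-1],
    [0.02,0.03,0.01,0,0,0.19,-1],
    [0.02,0.03,0.01,0,0,0.25,-1],
    [0.02,0.03,0.01,0,0,0.31,-1]
  ]
}}

```text
clock: 10.35
position: [0.4992, -0.2139, 0.0115]
tool_rot: [3.141, -0.003, -0.164]
force: [1.6, -1.2, 15.0]
grip_width: 0.0113
finger_force: 65.5
```

Emit:
{"op": "play_rows", "data": {
  "motion": [
    [0,0,0,0,0,0,-1],
    [0,0,0,0,0,0,-1],
    [0,0,0,0,0,0,-1],
    [0,0,0,0,0,0,-1],
    [0,0,0,0,0,0,-1]
  ]
}}

```text
clock: 10.85
position: [0.4992, -0.2139, 0.0114]
tool_rot: [3.141, -0.003, -0.161]
force: [2.4, -1.3, 14.9]
grip_width: 0.011
finger_force: 65.4
```

```bash
python3 go.py .4973 -.213 .011 89;  python3 - <<'E'
from workcell import observe, viewer
import cv2,pickle
c=viewer.camera_info("wrist");p,z=viewer.grab_frame("wrist")
pickle.dump((p,z,c),open("w5.pkl","wb"))
from meas import *
# bar direction: cells 60-70 mm high near the axis
R=np.array(c['R']);P=[]
for v in range(170,290):
  for u in range(230,300):
    if z[v,u]>0:
      o,d=ray(c,u,v,True);X=o+d*z[v,u]/(R@d)[2]
      if .060<X[2]<.071 and np.hypot(*(X[:2]-[.4966,-.2135]))<.03:P.append(X[:2])
P=np.array(P);m=P.mean(0);V=np.linalg.svd(P-m)[2][0];print(len(P),m,np.degrees(np.arctan2(V[1],V[0])))
E
```

```text
clock 10.85 pos [ 0.499 -0.214  0.011] yaw -9.252683275524564 q7 -1.2454821940087564 F [ 2.393 -1.343 14.884] M [-0.358 -0.591 -0.016]
delta cm [-0.199 -0.057  0.044] rot [ 0.003 -0.002 -1.715]
2274 [ 0.5052 -0.2157] 170.51519895090186
```

The bar is at -189.5°, or about 15.85 min: wound past the top. Now turning back counter-clockwise.

Emit:
{"op": "play_rows", "data": {
  "motion": [
    [0.01,0.01,0,0,0,-0.04,-1],
    [0.01,0.01,0,0,0,-0.1,-1],
    [0.01,0.01,0,0,0,-0.18,-1],
    [0.01,0.01,0,0,0,-0.26,-1],
    [0.01,0.01,0,0,0,-0.34,-1]
  ]
}}

```text
clock: 11.4
position: [0.4992, -0.2135, 0.0114]
tool_rot: [3.14, -0.002, 0.182]
force: [2.0, 1.7, 15.8]
grip_width: 0.0106
finger_force: 65.5
```

```bash
python3 go.py .4973 -.213 .011 88.7
```

```text
clock 11.4 pos [ 0.499 -0.214  0.011] yaw 10.429057157672855 q7 -1.0076016736745796 F [ 1.974  1.674 15.801] M [ 0.312 -0.39  -0.121]
delta cm [-0.175 -0.086  0.041] rot [ 0.003 -0.001 -1.366]
```

Emit:
{"op": "play_rows", "data": {
  "motion": [
    [0,0,-0.01,0,0,-0.08,-1],
    [0,0,-0.01,0,0,-0.16,-1],
    [0,0,-0.01,0,0,-0.24,-1],
    [0,0,-0.01,0,0,-0.32,-1],
    [0,0,-0.01,0,0,-0.4,-1]
  ]
}}

```text
clock: 11.9
position: [0.499, -0.2131, 0.0114]
tool_rot: [3.14, -0.002, 0.582]
force: [1.6, 3.4, 15.7]
grip_width: 0.0108
finger_force: 65.5
```

```bash
python3 go.py .4973 -.213 .011 88.7
```

```text
clock 11.9 pos [ 0.499 -0.213  0.011] yaw 33.35632032405876 q7 -0.7282033005924129 F [ 1.617  3.392 15.679] M [ 0.75  -0.142 -0.129]
delta cm [-0.135 -0.105  0.04 ] rot [ 0.002 -0.001 -0.966]
```

Emit:
{"op": "play_rows", "data": {
  "motion": [
    [0.01,-0.01,-0.01,0,0,-0.08,-1],
    [0.02,-0.02,-0.01,0,0,-0.16,-1],
    [0.02,-0.02,-0.01,0,0,-0.24,-1],
    [0.02,-0.02,-0.01,0,0,-0.32,-1],
    [0.02,-0.02,-0.01,0,0,-0.4,-1]
  ]
}}

```text
clock: 12.4
position: [0.4987, -0.2128, 0.0114]
tool_rot: [3.14, -0.001, 0.982]
force: [0.1, 3.9, 15.4]
grip_width: 0.0105
finger_force: 65.5
```

```bash
python3 go.py .4973 -.213 .011 88.7
```

```text
clock 12.4 pos [ 0.499 -0.213  0.011] yaw 56.27714364967701 q7 -0.44470165441058085 F [ 0.095  3.909 15.414] M [ 0.823  0.226 -0.158]
delta cm [-0.097 -0.101  0.039] rot [ 0.001 -0.    -0.566]
```

Emit:
{"op": "play_rows", "data": {
  "motion": [
    [0.01,-0.01,-0.01,0,0,-0.08,-1],
    [0.02,-0.02,-0.01,0,0,-0.16,-1],
    [0.03,-0.02,-0.01,0,0,-0.24,-1],
    [0.03,-0.02,-0.01,0,0,-0.32,-1],
    [0.03,-0.02,-0.01,0,0,-0.4,-1]
  ]
}}

```text
clock: 12.9
position: [0.4982, -0.2126, 0.0114]
tool_rot: [3.141, 0.0, 1.382]
force: [-2.8, 2.0, 15.8]
grip_width: 0.0109
finger_force: 65.5
```

```bash
python3 go.py .4973 -.213 .011 88.7
```

```text
clock 12.9 pos [ 0.498 -0.213  0.011] yaw 79.1799325997908 q7 -0.15494653136847242 F [-2.845  2.003 15.844] M [ 0.565  0.617 -0.159]
delta cm [-0.058 -0.085  0.041] rot [ 0.001  0.    -0.166]
```

Emit:
{"op": "play_rows", "data": {
  "motion": [
    [0.01,-0.01,-0.01,0,0,-0.05,-1],
    [0.01,-0.02,-0.01,0,0,-0.1,-1],
    [0.01,-0.02,-0.01,0,0,-0.14,-1],
    [0.01,-0.02,-0.01,0,0,-0.166,-1],
    [0.01,-0.02,-0.01,0,0,-0.166,-1]
  ]
}}

```text
clock: 13.4
position: [0.4981, -0.2125, 0.0115]
tool_rot: [3.141, 0.0, 1.546]
force: [-2.1, 1.6, 14.6]
grip_width: 0.0111
finger_force: 65.4
```

```bash
python3 go.py .4973 -.213 .011 88.7;  python3 - <<'E'
from workcell import observe, viewer
import cv2,pickle
c=viewer.camera_info("wrist");p,z=viewer.grab_frame("wrist")
pickle.dump((p,z,c),open("w6.pkl","wb"))
from meas import *
R=np.array(c['R']);P=[]
for v in range(170,290):
  for u in range(230,300):
    if z[v,u]>0:
      o,d=ray(c,u,v,True);X=o+d*z[v,u]/(R@d)[2]
      if .060<X[2]<.071 and np.hypot(*(X[:2]-[.4966,-.2135]))<.03:P.append(X[:2])
P=np.array(P);m=P.mean(0);V=np.linalg.svd(P-m)[2][0];print(len(P),m,np.degrees(np.arctan2(V[1],V[0])))
cv2.imwrite("pics/w6.png",cv2.resize(p[130:290,160:360,::-1],(800,640))[:600])
E
```

```text
clock 13.4 pos [ 0.498 -0.213  0.011] yaw 88.56006240893694 q7 -0.03387840251703258 F [-2.146  1.631 14.557] M [ 0.337  0.474 -0.004]
delta cm [-0.048 -0.076  0.046] rot [ 0.001  0.    -0.002]
2270 [ 0.4976 -0.2054] -91.53233664216717
```

View pics/w6.png

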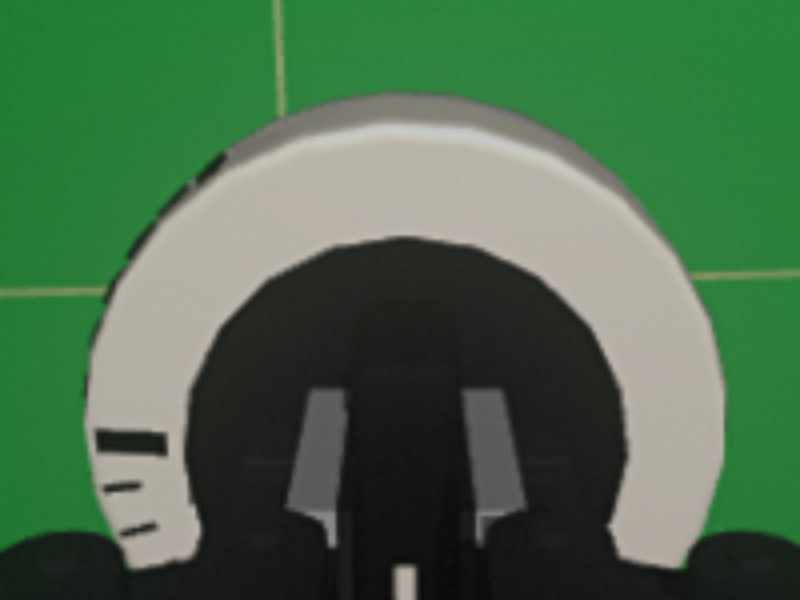

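The bar is at -91.5° and the top mark, at (130,442), is the expected ~90° from it. I relieve the side force and the press, then open and rise.

Emit:
{"op": "play_rows", "data": {
  "motion": [
    [0.01,-0.01,0,0,0,0,-1],
    [0.02,-0.02,0,0,0,0,-1],
    [0.02,-0.02,-0.03,0,0,0,-1],
    [0.02,-0.02,-0.06,0,0,0,-1],
    [0.02,-0.02,-0.08,0,0,0,-1]
  ],
  "squeeze": 30
}}

```text
clock: 13.95
position: [0.498, -0.2125, 0.0121]
tool_rot: [3.141, 0.0, 1.545]
force: [1.7, -0.1, 5.1]
grip_width: 0.0109
finger_force: 63.9
```

Emit:
{"op": "play_rows", "data": {
  "motion": [
    [0,0,0,0,0,0,-0.7],
    [0,0,0,0,0,0,-0.5],
    [0,0,0,0,0,0,0],
    [0,0,0,0,0,0,0.5],
    [0,0,0,0,0,0,1]
  ]
}}

```text
clock: 14.45
position: [0.4974, -0.2122, 0.0116]
tool_rot: [-3.141, -0.0, 1.545]
force: [-0.4, 0.0, -0.9]
grip_width: 0.0641
finger_force: 0.0
```

Emit:
{"op": "play_rows", "data": {
  "motion": [
    [0,0,0,0,0,0,1],
    [0,0,0,0,0,0,1],
    [0,0,0,0,0,0,1],
    [0,0,-1,0,0,0,1],
    [0,0,-2,0,0,0,1]
  ]
}}

```text
clock: 14.95
position: [0.4976, -0.2121, 0.0325]
tool_rot: [-3.141, -0.0, 1.545]
force: [0.3, -0.3, -0.7]
grip_width: 0.0858
finger_force: 0.0
```

Emit:
{"op": "play_rows", "data": {
  "motion": [
    [0,0,-2,0,0,0,1],
    [0,0,-5,0,0,0,1],
    [0,0,-8,0,0,0,1],
    [0,0,-10,0,0,0,1],
    [0,0,-10,0,0,0,1]
  ]
}}

```text
clock: 15.45
position: [0.499, -0.2128, 0.1353]
tool_rot: [3.137, 0.002, 1.544]
force: [0.4, 0.5, -0.8]
grip_width: 0.0857
finger_force: 0.0
```

```bash
python3 - <<'E'
from workcell import observe, viewer
import cv2,pickle
c=viewer.camera_info("wrist");p,z=viewer.grab_frame("wrist")
pickle.dump((p,z,c),open("w7.pkl","wb"))
from meas import *
R=np.array(c['R']);P=[]
for v in range(130,250):
  for u in range(210,320):
    if z[v,u]>0:
      o,d=ray(c,u,v,True);X=o+d*z[v,u]/(R@d)[2]
      if .060<X[2]<.071 and np.hypot(*(X[:2]-[.4966,-.2135]))<.03:P.append(X[:2])
P=np.array(P);m=P.mean(0);V=np.linalg.svd(P-m)[2][0];print(len(P),m,np.degrees(np.arctan2(V[1],V[0])))
X=R@np.array([.4966,-.213,.04])+c['t'];th=np.arctan2(np.hypot(X[0],X[1]),X[2]);e=X[:2]/np.hypot(X[0],X[1])*th*c['fx']+[c['cx'],c['cy']];print(e)
run("w7.pkl",e[0],e[1],"pics/c7.png")
E
```

```text
746 [ 0.4969 -0.2125] -91.58549375089183
[259.2026 186.7776]
housing 497.3852233886719 -212.376708984375 45.19136047363281
comp [231 211  19  18 180] mean [[ 0.4804 -0.2357]]
 line yaw -36.45109604613248 ends [ 0.4773 -0.2271] [ 0.4835 -0.2429]
comp [258 197   4  24  72] mean [[ 0.4962 -0.2252]]
 line yaw -92.11235863505921 ends [ 0.4964 -0.2152] [ 0.4958 -0.2358]
ticks [(-180, 31), (-171, 76), (-161, 79), (-151, 84), (-141, 87), (-132, 36), (-122, 87), (-113, 95), (-103, 57), (-99, 87), (-94, 55), (-84, 46), (-74, 100), (-65, 92), (-55, 78), (-45, 84), (-35, 38)]
```

View pics/c7.png

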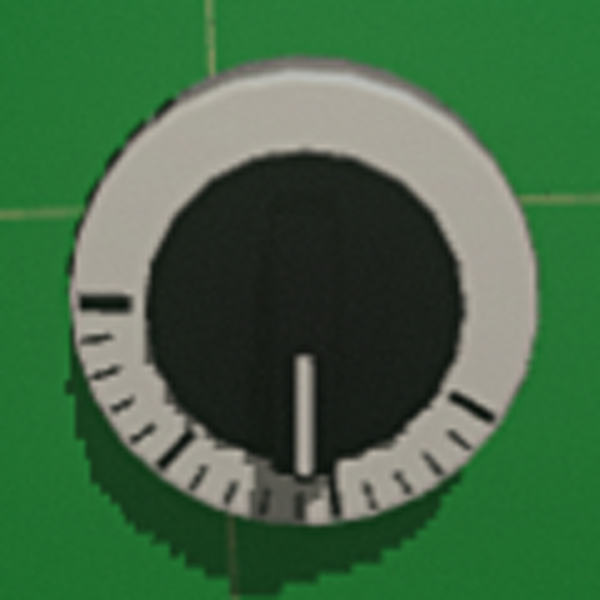

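The crop shows the pointer line tip at (305,475). Short ticks are at (298,505) and (258,500), the 5 tick is at (336,495), the 0 tick at (472,408) and the top mark at (105,303). I fit the scale to read the setting precisely.

```bash
python3 - <<'E'
from meas import *
from scipy.optimize import least_squares
p,z,c=pickle.load(open("w7.pkl","rb"))
f=lambda pts:[(199+(x+.5)/5-.5,126+(y+.5)/5-.5) for x,y in pts]
m=np.array([0,15,10,5])
w=world(c,f([(492,418),(80,302),(165,466),(338,516)]),.037)
def res(q):
    a=np.radians(q[2]-10*m);return ((w-q[:2]-q[3]*np.c_[np.cos(a),np.sin(a)])*1000).ravel()
s=least_squares(res,[.497,-.2125,-31,.0425]);print(s.x,s.fun)
for k in (-91.6,-92.1):print((s.x[2]-k)/10)
# shown tick lines
for t in([(452,398),(492,418)],[(130,304),(80,302)],[(190,434),(165,466)],[(332,472),(338,516)]):
    d=np.diff(world(c,f(t),.037),axis=0)[0];print(np.degrees(np.arctan2(d[1],d[0])))
E
```

```text
[  0.497   -0.214  -32.7944   0.0422] [-0.1862  0.0153 -0.3282  0.1971  0.5821  0.0801 -0.0677 -0.2925]
5.880564302747565
5.930564302747565
-28.84296098731534
175.9799975276672
-128.96133309865075
-83.97723645658911
```

```bash
python3 - <<'E'
from meas import *
from scipy.optimize import minimize
def fit(f):
    p,z,c=pickle.load(open(f,"rb"));R=np.array(c['R']);g=cv2.GaussianBlur(p[...,1],(3,3),.8).astype(np.float32)
    def cost(q):
        s=0
        for sg,off in((1,0),(-.5,4.5),(-.5,-4.5)):
            a=np.radians(q[2]*10-10*np.arange(16)+off)
            rr=np.array([.039,.0405,.042]);A,B=np.meshgrid(a,rr)
            X=np.c_[(q[0]/1000+B*np.cos(A)).ravel(),(q[1]/1000+B*np.sin(A)).ravel(),np.full(A.size,.037)]@R.T+c['t']
            h=np.hypot(X[:,0],X[:,1]);k=np.arctan2(h,X[:,2])*c['fx']/h
            s+=sg*cv2.remap(g,(c['cx']+X[:,0]*k).astype(np.float32),(c['cy']+X[:,1]*k).astype(np.float32),cv2.INTER_LINEAR).mean()
        return s
    best=min((minimize(cost,[497+a,-213.5+b,-3.1-d],method='Nelder-Mead',options=dict(initial_simplex=np.array([[497+a,-213.5+b,-3.1-d],[498+a,-213.5+b,-3.1-d],[497+a,-212.5+b,-3.1-d],[497+a,-213.5+b,-2.95-d]]))) for a in(-1,1) for b in(-1,1) for d in(0,.15)),key=lambda r:r.fun)
    print(f,"centre",best.x[:2],"zero yaw",best.x[2]*10,best.fun)
for f in("w1.pkl","w2.pkl","w7.pkl"):fit(f)
E
```

```text
w1.pkl centre [ 497.4905 -213.5557] zero yaw -31.52279552300378 -57.491943359375
w2.pkl centre [ 497.4055 -213.5227] zero yaw -31.299044600868164 -74.09127044677734
w7.pkl centre [ 496.9339 -213.9654] zero yaw -33.003705612423616 -65.37239837646484
```

The dial reads about 5.9 min, and the housing moved less than 1 mm and turned about 1.5°. The gripper is clear, so I hand it in.

```bash
python3 -c "
from workcell import bot
print(bot.job_done())"
```

```text
the job is handed in; nothing more can be done
None
```

The bell timer was wound past the top mark to about 15.8 minutes, turned back to about 5.9 minutes (roughly 0.1 short of 6) and released; the housing shifted under 1 mm and turned about 1.5°, and the job is handed in.

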